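Load the spray-gun parts washer

ROBOT

A 6-joint arm with a two-finger parallel gripper is mounted at the origin on the work surface. World frame = base frame: x ahead of the robot, y to its left, z up, the work surface at z = 0. Lengths are in m, angles in rad, forces in N, time in s.
With the tool pointing down it reaches from about 0.325 to 0.85 m from the base axis. Payload 4.4 kg.
Tool frame: the origin (TCP) lies between the finger pads; the fingertips stand 22 mm ahead of it and the grasp point (between the pads) lies 3 mm ahead of it (ctrl.finger_overhang is the z of the fingertips in the tool frame, in m); z points along the fingers, y is the direction in which the jaws open and shut (so a half turn about z gives the same grasp; the last joint's range is limited). The gripper opens to 94 mm and grips with 3 to 60 N. Pads are 16 mm wide; open, the fingers measure 119 mm over their backs; the gripper's body (75 mm by 177 mm) begins 78 mm behind the grasp point.
Start: joints at [1.165, 0.207, 1.542, -0, 1.393, -0.15], TCP at [0.145, 0.556, 0.227] pointing down, gripper open.
Joint ranges: [-2.73, 2.73], [-0.86, 2.22], [0.23, 2.46], [-1.11, 4.25], [0.08, 2.63], [-2.82, 2.82]. Speed limits (rad/s): [2.79, 2.79, 3.14, 3.14, 3.14, 3.14].

INTERFACE

Orientations are given as a unit quaternion [w, x, y, z].
In Python, from plant import monitor, eyes, job, ctrl gives the robot as it stands.
- The arm moves only by the shell command python3 -m pendant 'ROWS' [FORCE]. ROWS is a JSON object of lists of equal length, an entry for each row: "jaw": the opening, from -1 (shut) to 1 (fully open); "dp": the shift along the world's x, y, z in cm, a list of three; "twist": the turn, a rotation vector about the world's x, y, z in degrees, a list of three. A call has 1 to 8 rows; each row shifts and turns the commanded pose from where the row before left it; what a row does not reach is not made up. A row lasts 1/10 s, in which the tool goes at most 50 mm and 8.59 degrees, less where a joint would pass 70% of its speed; a pose out of reach is approached as far as the arm can. A call is refused whole if a number of a shift passes 5 or a number of a turn 8.59, either way. A call with a gripper value outside its range is refused whole. The fingers move at their own pace and stop on an object; FORCE is the grip in N (left out, the last holds). Time passes only in rows, so rows that do not move let the fingers close. It gives the time, the measured TCP pose, the force and the opening at its end, in the units of the state.
- monitor.sense(): the state, without advancing time (a new reading comes with each control period).
- eyes.grab_frame(name): name is "side" or "top" or "wrist"; returns a dict with "frame" (400x640x3 uint8, red, green, blue), "K" (3x3 intrinsics, pixels), "k1" (the pictures are not rectified: a ray, as slopes to the right and down, at radius r is drawn at 1 + k1 r^2 times it, then the intrinsics apply), "R" (3x3) and "t" (3): a world point X has camera coordinates R X + t. Camera axes: x right, y down, z forward; pixel columns grow to the right and rows downward; lengths in m; the calibration is good to about 2 mm. A picture is of the moment at which its call begins. There is no depth.
- job.job_done(): hands the job in, once; it reports no verdict.
The state is a dict: "time_s": time; "q": joint angles; "dq": joint speeds; "effort": joint torques, N m; "ee_pos": TCP position; "tool_rot": TCP orientation; "force": force on the tool from outside, world axes, zero at the start; "torque": the same for the moment, N m; "opening": opening from 0.0 (shut) to 1.0 (fully open).
Only numpy, scipy, OpenCV 4.12 (cv2) and the standard library are available. Lean on these libraries where they do the work, as an engineer would, in place of code of your own. Each camera call takes 0.05 s, during which the arm holds its last target.

TASK

Slide the parts washer's cover open, pick up the open tray that holds the loose spray-gun parts, carry it level and set it down gently, flat on the floor of the basin with all five parts still in it, then slide the cover fully shut and let go. Do not tip the tray, and leave the empty tray, the spray gun on its stand and the other things on the bench standing where they are.

Things in the scene. Friction and masses are not known exactly. Their poses are not given: they have to be found in the camera images.
- parts_tray: The tray to move: open-topped rectangular aluminium tray, 120 mm long (its x), 64 mm wide (its y), 26 mm high, walls and floor 4 mm, 0.15 to 0.31 kg, standing on the bench. It holds the five loose spray-gun parts. Origin at the centre of its underside, z up. Its long sides can be pinched across the 64 mm width at the middle: on each side at least 25 mm is free there.
- empty_tray: An identical aluminium tray, 120 x 64 x 26 mm, empty; a bystander. It stands at one of two places on the robot's right half of the bench and the parts tray at the other; which is which changes. Origin as for the parts tray.
- cap_a: Brass air cap, 26 mm across, 14 mm tall, loose in the parts tray. Origin at the centre of its underside.
- cap_b: Another brass air cap like it, loose in the parts tray.
- lock_nut: Steel ring nut, 24 mm outside, 14 mm bore, 9 mm tall, loose in the parts tray. Origin at the centre of its underside.
- ball_a_center (a point): Centre of a steel agitator ball, 16 mm across, rolling freely in the parts tray.
- ball_b_center (a point): Centre of the second, equal ball.
- washer: Bench-top parts washer fixed to the bench, a grey box 200 mm (its x) by 340 mm (its y), its top 85 mm above the bench, with two guide rails along its y edges (at x = +-92 mm) up to 97 mm. The basin is sunk in its -y half; its +y half is a flat deck on which the cover parks. Origin at the centre of its underside, z up; its yaw varies.
- basin (a point): Centre of the basin's flat floor, 30 mm above the bench (at washer x = 0, y = -80 mm); axes as the washer's. The basin is 150 mm (x) by 128 mm (y) inside and 55 mm deep, with upright walls, so the tray fits with its length along the washer's x with 15 mm to spare at each end and 32 mm on each side.
- cover (a joint): Travel of the washer's flat sliding cover in m: 0 = fully shut over the basin, 0.15 = fully open, parked on the deck; it slides along the washer's +y to open. Plain friction (about 1.5 N), no spring or latch, it stays where left; it starts open by up to 0.03.
- cover_grip (a point): Point in the middle of the cover's upright black grip fin, 123 mm above the bench; moves with the cover. The fin is 60 mm long (washer's x), 14 mm thick (washer's y), 40 mm tall, its foot at 93 mm and its top at 133 mm above the bench. The cover plate is 170 x 148 x 6 mm, centred under the fin.
- jar: Bystander: amber glass jar, 48 mm across, 95 mm tall; stands off one short end of the parts tray. Origin at the centre of its underside.
- tin: Bystander: flat round steel tin with white lid, 50 mm across, 36 mm tall; stands beside a long side of the parts tray, towards one end. Origin at the centre of its underside.
- thinner_bottle: Bystander: white plastic bottle with black cap, 50 mm across, 130 mm tall; stands off one short end of the empty tray. Origin at the centre of its underside.
- sanding_block: Bystander: cork sanding block 50 x 50 x 34 mm tall; lies beside a long side of the empty tray, towards one end. Origin at the centre of its underside.
- spray_gun: Bystander: spray gun with a white cup on top, on a loose round-footed stand; 355 mm tall in all, foot 100 mm across, the gun reaches 60 mm from the stand's upright axis; stands between the two tray places. Origin at the centre of its underside.
- sample: Bystander: dark wood finish sample 80 x 80 x 20 mm on a small steel pedestal, 55 mm tall in all. Origin at the centre of its underside.
- lacquer_can: Bystander: steel can with paper label, 80 mm across, 120 mm tall, beyond the washer. Origin at the centre of its underside.
Things that resemble listed ones, but are neither listed nor needed, are in the scene too. What is shaped like the parts_tray but orange or purple is not meant.

How it is judged:
On the way, in this order (a step that is already met when the one before it is completed fails the run):
1. the cover is slid open (more than 120 mm) (value of joint cover above 0.12 m), for 0.2 s.
2. the tray stands flat on the basin floor, all five parts in it, let go by the fingers (x of parts_tray in the frame of basin between -0.03 and 0.03 m and y of parts_tray in the frame of basin between -0.045 and 0.045 m and z of parts_tray in the frame of basin between -0.004 and 0.005 m and angle between parts_tray's own z axis and vertical below 0.06 rad and x of cap_a in the frame of parts_tray between -0.06 and 0.06 m and y of cap_a in the frame of parts_tray between -0.032 and 0.032 m and z of cap_a in the frame of parts_tray between -0.002 and 0.03 m and x of cap_b in the frame of parts_tray between -0.06 and 0.06 m and y of cap_b in the frame of parts_tray between -0.032 and 0.032 m and z of cap_b in the frame of parts_tray between -0.002 and 0.03 m and x of lock_nut in the frame of parts_tray between -0.06 and 0.06 m and y of lock_nut in the frame of parts_tray between -0.032 and 0.032 m and z of lock_nut in the frame of parts_tray between -0.002 and 0.03 m and x of ball_a_center in the frame of parts_tray between -0.06 and 0.06 m and y of ball_a_center in the frame of parts_tray between -0.032 and 0.032 m and z of ball_a_center in the frame of parts_tray between -0.002 and 0.03 m and x of ball_b_center in the frame of parts_tray between -0.06 and 0.06 m and y of ball_b_center in the frame of parts_tray between -0.032 and 0.032 m and z of ball_b_center in the frame of parts_tray between -0.002 and 0.03 m and linear speed of parts_tray below 0.02 m/s and contact force between the fingers and parts_tray below 0.1 N), for 0.2 s.
At the end, for the whole second after the job is handed in: The tray with all five parts inside it is at rest flat on the basin floor (within 5 mm in height, tilted less than 0.06 rad, inside the basin), and the cover is shut to within 6 mm (value of joint cover below 0.006 m and x of parts_tray in the frame of basin between -0.03 and 0.03 m and y of parts_tray in the frame of basin between -0.045 and 0.045 m and z of parts_tray in the frame of basin between -0.004 and 0.005 m and angle between parts_tray's own z axis and vertical below 0.06 rad and x of cap_a in the frame of parts_tray between -0.06 and 0.06 m and y of cap_a in the frame of parts_tray between -0.032 and 0.032 m and z of cap_a in the frame of parts_tray between -0.002 and 0.03 m and x of cap_b in the frame of parts_tray between -0.06 and 0.06 m and y of cap_b in the frame of parts_tray between -0.032 and 0.032 m and z of cap_b in the frame of parts_tray between -0.002 and 0.03 m and x of lock_nut in the frame of parts_tray between -0.06 and 0.06 m and y of lock_nut in the frame of parts_tray between -0.032 and 0.032 m and z of lock_nut in the frame of parts_tray between -0.002 and 0.03 m and x of ball_a_center in the frame of parts_tray between -0.06 and 0.06 m and y of ball_a_center in the frame of parts_tray between -0.032 and 0.032 m and z of ball_a_center in the frame of parts_tray between -0.002 and 0.03 m and x of ball_b_center in the frame of parts_tray between -0.06 and 0.06 m and y of ball_b_center in the frame of parts_tray between -0.032 and 0.032 m and z of ball_b_center in the frame of parts_tray between -0.002 and 0.03 m and linear speed of parts_tray below 0.02 m/s); the robot touches nothing.
It fails at once if the parts tray tipped by more than 0.3 rad (angle between parts_tray's own z axis and vertical above 0.3 rad).
It fails at once if a part has left the tray (distance between any of cap_a, cap_b, lock_nut, ball_a_center, ball_b_center and parts_tray above 0.085 m).
It fails at once if the tray is dropped into the basin (faster than 0.5 m/s within 45 mm of its floor) (linear speed of parts_tray above 0.5 m/s and horizontal distance between parts_tray and basin below 0.06 m and z of parts_tray in the frame of basin below 0.045 m).
It fails at once if the empty tray is moved by more than 20 mm (distance of empty_tray from where it was at the start of the episode above 0.02 m).
It fails at once if a bystander is moved by more than 25 mm or knocked over (distance of any of jar, tin, thinner_bottle, sanding_block, spray_gun, sample, lacquer_can from where it was at the start of the episode above 0.025 m or angle between any of jar, tin, thinner_bottle, sanding_block, spray_gun, sample, lacquer_can's own z axis and vertical above 0.5 rad).
It also fails if it takes over 69 s, if anything falls off the work surface, if the arm or the gripper's body presses on something with over 40 N, if the wrist force passes 120 N, or if a joint passes its speed limit or range.

## Working session

There is one attempt and no reset: what is moved stays moved. The work goes in short steps, Python scripts to look and compute and a shell command to move; the robot and the scene stay as the last step left them, time stands still between calls to the robot, and variables do not carry over. Pictures are saved under pics/ and viewed, and the job is handed in when it is done.

```bash
ls; mkdir -p pics
cat > h.py <<'E'
import numpy as np, cv2
from plant import monitor, eyes, job, ctrl
def grab(n,fn=None):
    f=eyes.grab_frame(n)
    if fn: cv2.imwrite('pics/'+fn,f['frame'][:,:,::-1])
    return f
def ray(f,u,v):
    K=np.array(f['K']);k1=f['k1']
    d=np.array([(u-K[0,2])/K[0,0],(v-K[1,2])/K[1,1]])
    s=d.copy()
    for _ in range(30): s=d/(1+k1*(s@s))
    R=np.array(f['R']);t=np.array(f['t'])
    return -R.T@t, R.T@np.array([s[0],s[1],1.0])
def onz(f,u,v,z):
    c,d=ray(f,u,v); return c+d*(z-c[2])/d[2]
def proj(f,X):
    p=np.array(f['R'])@np.array(X)+np.array(f['t']); s=p[:2]/p[2]; s=s*(1+f['k1']*(s@s))
    K=np.array(f['K']); return np.array([K[0,0]*s[0]+K[0,2],K[1,1]*s[1]+K[1,2]])
E
python3 - <<'E'
from h import *
for n in ('top','side','wrist'):
    f=grab(n,n+'0.png'); print(n,(-np.array(f['R']).T@f['t']).round(3),f['k1'])
s=monitor.sense();print(s)
print(ctrl.finger_overhang)
E
```

```text
pics
top [ 0.441 -0.067  1.203] -0.10064926943866201
side [ 0.406 -0.798  0.834] 0.019519562315932125
wrist [0.064 0.578 0.384] 0.024867861917410194
{'time_s': 0.15, 'q': array([ 1.16548007e+00,  2.07233620e-01,  1.54256213e+00, -3.36890030e-05,
        1.39348984e+00, -1.50510986e-01]), 'dq': array([-0.00126446, -0.00090052, -0.0063341 ,  0.00014886, -0.0018174 ,
        0.00039973]), 'effort': array([ 7.81382340e-06, -3.71312571e+01, -2.81810921e+01,  6.97403052e-02,
        3.27189232e-02, -9.08795846e-05]), 'ee_pos': array([0.14473791, 0.55590942, 0.22658239]), 'tool_rot': array([-2.16286755e-04,  1.27055252e-01,  9.91895280e-01, -8.18537562e-04]), 'force': array([ 1.01170489, -0.5831232 , -0.23213651]), 'torque': array([ 0.01349534,  0.01299005, -0.03838191]), 'opening': 1.002807854019657}
0.022
```

View pics/top0.png

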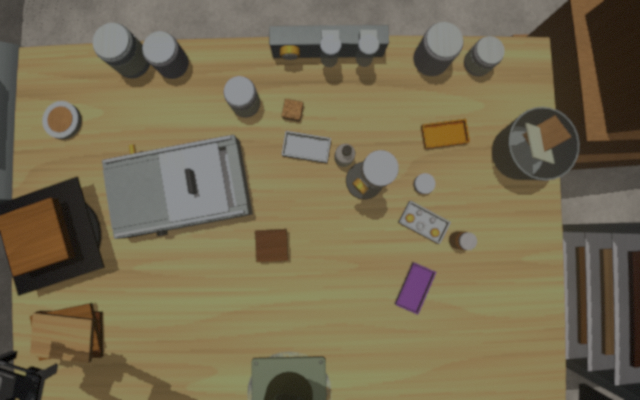

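View pics/side0.png

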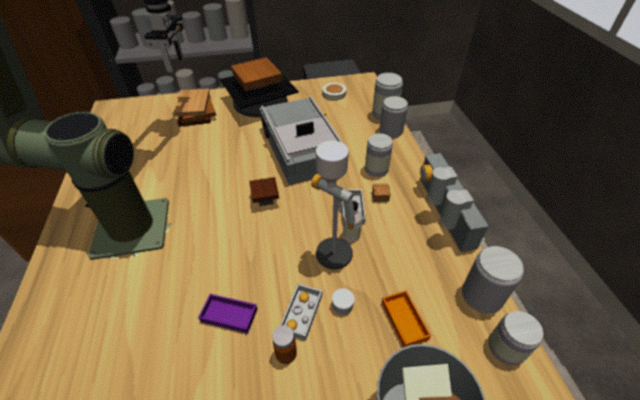

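View pics/wrist0.png

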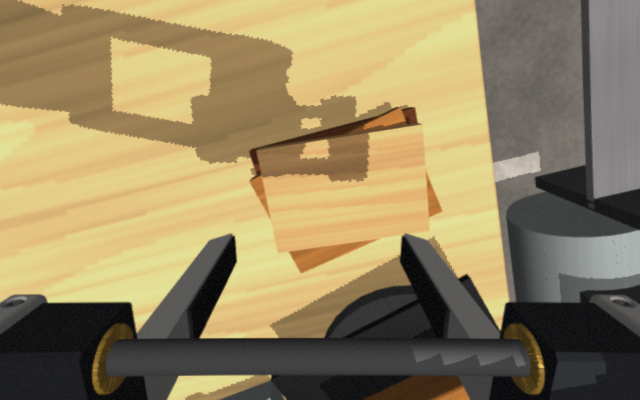

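Candidates by top-image pixel: (423,222) is a grey tray with 5 parts and stands next to the jar at (463,241) and the tin at (425,184). (307,148) is an empty grey tray. (444,134) is orange and (415,288) is purple, so both are decoys. I choose (423,222) and will check it in a close crop.

Run:
```python
import cv2,numpy as np
t=cv2.imread('pics/top0.png');s=cv2.imread('pics/side0.png')
a=cv2.resize(t[165:265,370:490],None,fx=5,fy=5,interpolation=cv2.INTER_CUBIC)[:500,:600]
b=cv2.resize(t[130:245,95:260],None,fx=4.8,fy=4.8,interpolation=cv2.INTER_CUBIC)
c=cv2.resize(s[90:185,250:370],None,fx=6,fy=6,interpolation=cv2.INTER_CUBIC)
cv2.imwrite('pics/ca.png',a);cv2.imwrite('pics/cb.png',b);cv2.imwrite('pics/cc.png',c)
```

```text
(no output)
```

View pics/ca.png

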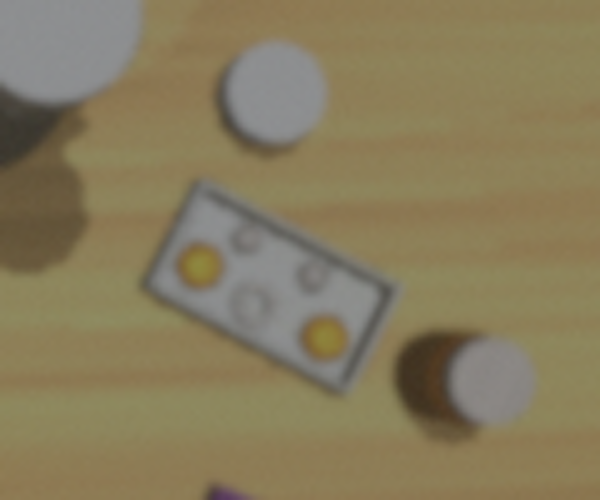

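View pics/cb.png

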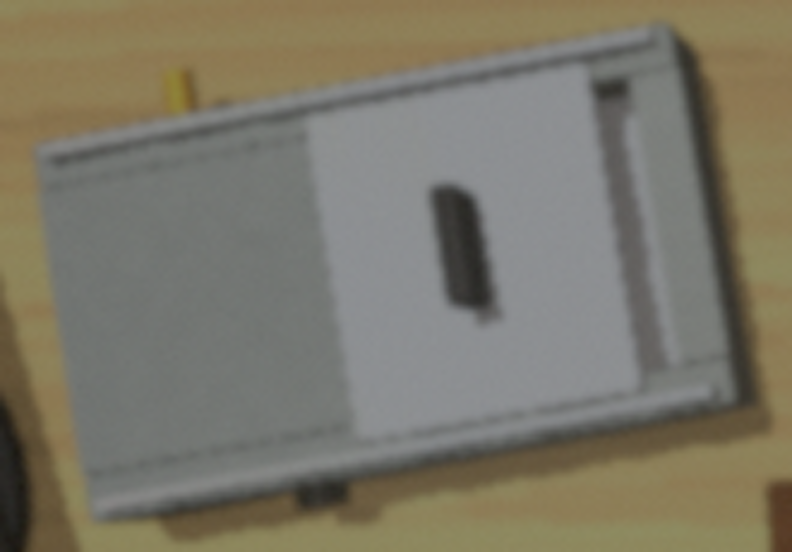

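View pics/cc.png

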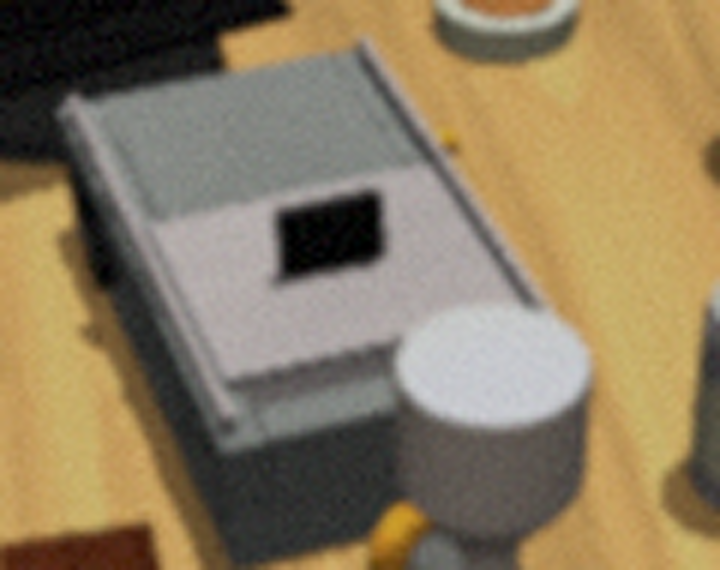

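Run:
```python
from h import *
f=grab('top')
def m(pts,s,o,z): return np.array([onz(f,(u+.5)/s-.5+o[0],(v+.5)/s-.5+o[1],z)[:2] for u,v in pts])
def rect(P,n):
    c=P.mean(0);e=np.roll(P,-1,0)-P
    print(n,'corners',P.round(4).tolist(),'c',c.round(4),'len',np.hypot(*e.T).round(4),'ang',np.degrees(np.arctan2(e[:,1],e[:,0])).round(1))
rect(m([(305,118),(588,65),(640,385),(357,435)],4.8,(95,130),.093),'cover')
rect(m([(40,150),(668,25),(735,402),(95,518)],4.8,(95,130),.09),'washer')
rect(m([(432,187),(465,187),(495,307),(452,305)],4.8,(95,130),.12),'fin')
rect(m([(198,181),(399,289),(345,394),(141,285)],5,(370,165),.026),'tray')
# refine by minAreaRect for orange sanity of colour mask
print('tin',onz(f,424.5,184,.036),'jar',onz(f,467.8,240.5,.095))
a=cv2.imread('pics/side0.png')
g=grab('side')
c,d=ray(g,250+ (330)/6,90+ (232)/6)
print('sidefin',(c+d*(.113-c[2])/d[2]).round(4))
# tray rim in side: later
cv2.imwrite('pics/sc.png',cv2.resize(a[270:370,250:370],None,fx=6,fy=6,interpolation=cv2.INTER_CUBIC))
```

```text
cover corners [[0.6174, 0.3051], [0.6412, 0.1593], [0.4779, 0.1339], [0.4554, 0.2781]] c [0.548  0.2191] len [0.1478 0.1653 0.146  0.1643] ang [ -80.7 -171.2   98.9    9.5]
washer corners [[0.6049, 0.4461], [0.6615, 0.1188], [0.4685, 0.0864], [0.4154, 0.4155]] c [0.5376 0.2667] len [0.3321 0.1957 0.3334 0.1919] ang [ -80.2 -170.5   99.2    9.2]
fin corners [[0.5771, 0.2319], [0.5767, 0.2153], [0.5169, 0.2005], [0.5183, 0.222]] c [0.5472 0.2174] len [0.0165 0.0617 0.0215 0.0596] ang [ -91.3 -166.1   86.2    9.6]
tray corners [[0.4937, -0.321], [0.4354, -0.4249], [0.3819, -0.3945], [0.4407, -0.2896]] c [ 0.4379 -0.3575] len [0.1191 0.0615 0.1203 0.0616] ang [-119.3  150.4   60.7  -30.7]
tin [ 0.53566748 -0.36018412  0.036     ] jar [ 0.3903487  -0.44841501  0.095     ]
sidefin [0.5469 0.2172 0.113 ]
```

View pics/sc.png

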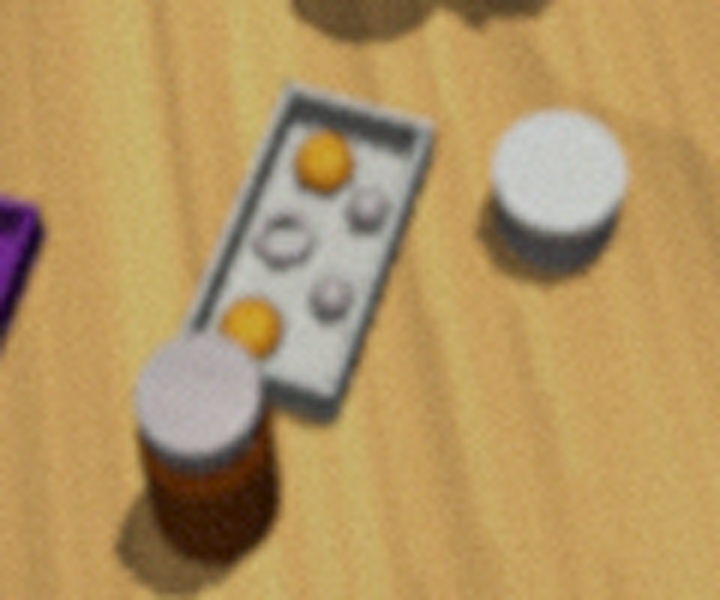

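Run:
```python
import cv2
t=cv2.imread('pics/top0.png');s=cv2.imread('pics/side0.png')
cv2.imwrite('pics/ga.png',cv2.resize(t[130:230,325:445],None,fx=5,fy=5,interpolation=cv2.INTER_CUBIC))
cv2.imwrite('pics/gb.png',cv2.resize(s[135:275,290:390],None,fx=4,fy=4,interpolation=cv2.INTER_CUBIC))
```

```text
(no output)
```

View pics/ga.png

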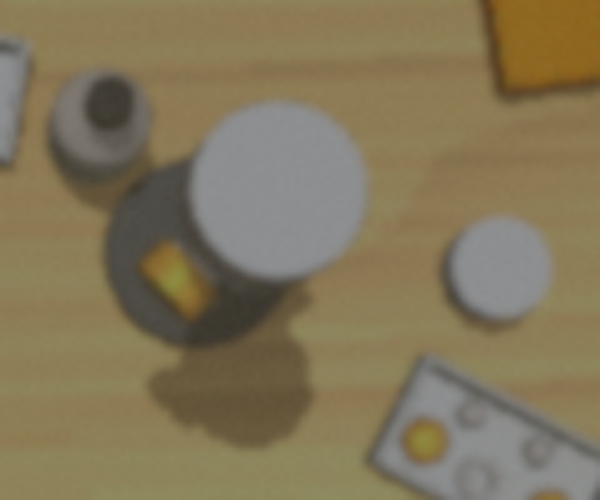

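View pics/gb.png

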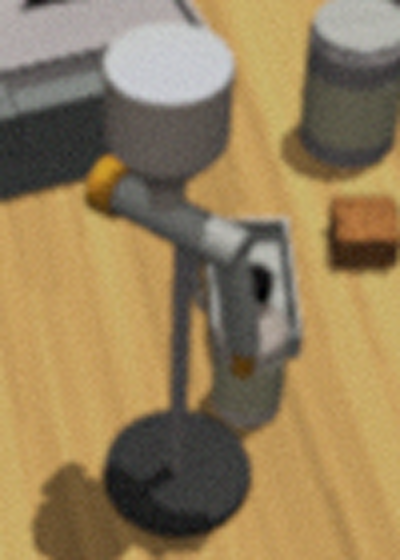

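Run:
```python
from h import *
f=grab('top');g=grab('side')
def T(u,v,z): return onz(f,325+u/5,130+v/5,z).round(3)
def S(u,v,z): return onz(g,290+u/4,135+v/4,z).round(3)
print('foot top',T(203,250,.012),'foot side',S(178,470,.012),'cup top',T(278,188,.355),'side',S(168,65,.355))
print('brass nozzle side', S(105,185,.25),'tail',S(235,250,.24), S(275,340,.15), 'top nozzle',T(175,280,.25))
print('sample',onz(f,272,246,.055).round(3))
```

```text
foot top [ 0.551 -0.211  0.012] foot side [ 0.551 -0.212  0.012] cup top [ 0.542 -0.198  0.355] side [ 0.54  -0.211  0.355]
brass nozzle side [ 0.512 -0.18   0.25 ] tail [ 0.574 -0.236  0.24 ] [ 0.604 -0.229  0.15 ] top nozzle [ 0.517 -0.17   0.25 ]
sample [0.387 0.032 0.055]
```

```bash
python3 -m pendant '{"jaw":[1,1,1,1,1,1,1,1],"dp":[[3.4,-2.9,0],[3.4,-2.9,0],[3.4,-2.9,0],[3.4,-2.9,0],[3.4,-2.9,0],[3.4,-2.9,0],[3.4,-2.9,0],[3.4,-2.9,0]],"twist":[[0,0,3],[0,0,3],[0,0,3],[0,0,3],[0,0,3],[0,0,3],[0,0,3],[0,0,3]]}' 20
```

```text
time_s: 1.15
ee_pos: [0.4182, 0.3231, 0.2277]
tool_rot: [0.0, -0.083, 0.997, 0.0]
force: [-0.1, 1.1, -0.3]
opening: 1.001
```

```bash
python3 -m pendant '{"jaw":[1,1,1,1,1,1],"dp":[[4,-3,0],[4,-3,0],[3.5,-3,0],[1.4,-1.6,0],[0,0,-4],[0,0,0]],"twist":[[0,0,0],[0,0,0],[0,0,0],[0,0,0],[0,0,0],[0,0,0]]}'
python3 - <<'E'
from h import *
grab('wrist','w1.png');grab('top','t1.png')
E
```

```text
time_s: 1.75
ee_pos: [0.5428, 0.2166, 0.1822]
tool_rot: [-0.005, -0.081, 0.997, -0.001]
force: [-1.7, 0.0, -1.5]
opening: 0.999
```

View pics/w1.png

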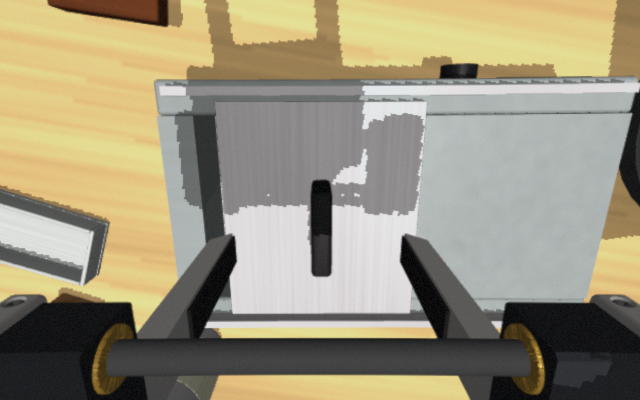

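The wrist picture shows the fin at (321,228), square and centred between the fingers. The basin gap shows to its left at about (207,170). I'm going down to grip the fin.

```bash
python3 -m pendant '{"jaw":[1,1,1,-0.8,-0.8,-0.8,-0.8,-0.8],"dp":[[0.3,0,-3],[0,0,-2.7],[0,0,0],[0,0,0],[0,0,0],[0,0,0],[0,0,0],[0,0,0]],"twist":[[0,0,0],[0,0,0],[0,0,0],[0,0,0],[0,0,0],[0,0,0],[0,0,0],[0,0,0]]}' 20
```

```text
time_s: 2.65
ee_pos: [0.5494, 0.2186, 0.1313]
tool_rot: [0.001, -0.082, 0.997, 0.0]
force: [0.3, -0.0, 0.9]
opening: 0.61
```

```bash
python3 -m pendant '{"jaw":[-0.9,-0.9,-0.9,-0.9,-0.9,-0.9,-0.9,-0.9],"dp":[[0,0,-0.7],[0,0,0],[0,0,0],[0,0,0],[0,0,0],[0,0,0],[0,0,0],[0,0,0]],"twist":[[0,0,0],[0,0,0],[0,0,0],[0,0,0],[0,0,0],[0,0,0],[0,0,0],[0,0,0]]}' 20
```

```text
time_s: 3.45
ee_pos: [0.549, 0.2186, 0.1235]
tool_rot: [0.0, -0.082, 0.997, 0.0]
force: [0.5, 0.7, -0.2]
opening: 0.147
```

```bash
python3 -m pendant '{"jaw":[-0.9,-0.9,-0.9,-0.9,-0.9,-0.9,-0.9,-0.9],"dp":[[-0.2,1.2,0],[-0.4,2.4,0],[-0.4,2.4,0],[-0.4,2.4,0],[-0.4,2.4,0],[-0.1,0.8,0],[0,0,0],[0,0,0]],"twist":[[0,0,0],[0,0,0],[0,0,0],[0,0,0],[0,0,0],[0,0,0],[0,0,0],[0,0,0]]}' 20
```

```text
time_s: 4.25
ee_pos: [0.5296, 0.3347, 0.1235]
tool_rot: [-0.0, -0.082, 0.997, 0.0]
force: [-0.6, 0.3, -0.1]
opening: 0.149
```

```bash
python3 -m pendant '{"jaw":[0.2,0.2,0.2,0.2,0.2],"dp":[[0,0,0],[0,0,0],[0,0,0],[0,0,4],[0,0,4]],"twist":[[0,0,0],[0,0,0],[0,0,0],[0,0,0],[0,0,0]]}'
python3 - <<'E'
from h import *
f=grab('top')
cv2.imwrite('pics/t2.png',cv2.resize(f['frame'][120:250,80:270,::-1],None,fx=4,fy=4,interpolation=cv2.INTER_CUBIC))
f=grab('side')
cv2.imwrite('pics/s2.png',cv2.resize(f['frame'][80:190,240:370,::-1],None,fx=5,fy=5,interpolation=cv2.INTER_CUBIC))
E
```

```text
time_s: 4.75
ee_pos: [0.5288, 0.3332, 0.2023]
tool_rot: [-0.002, -0.081, 0.997, -0.001]
force: [1.0, 0.7, 0.1]
opening: 0.536
```

View pics/t2.png

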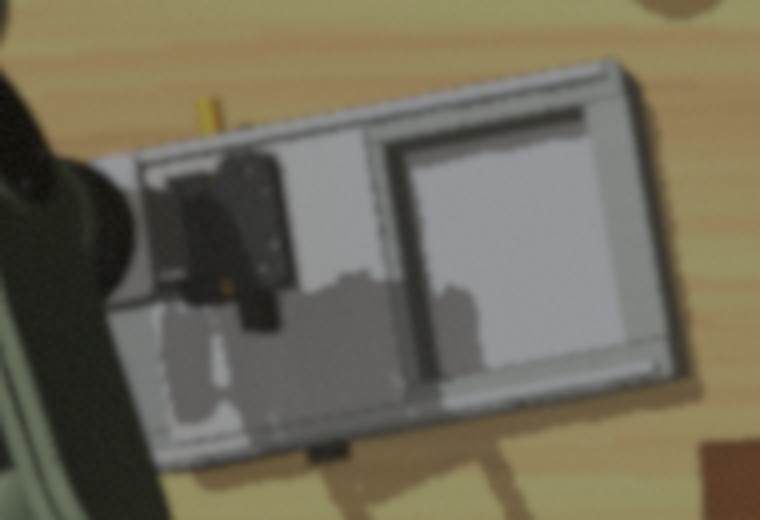

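View pics/s2.png

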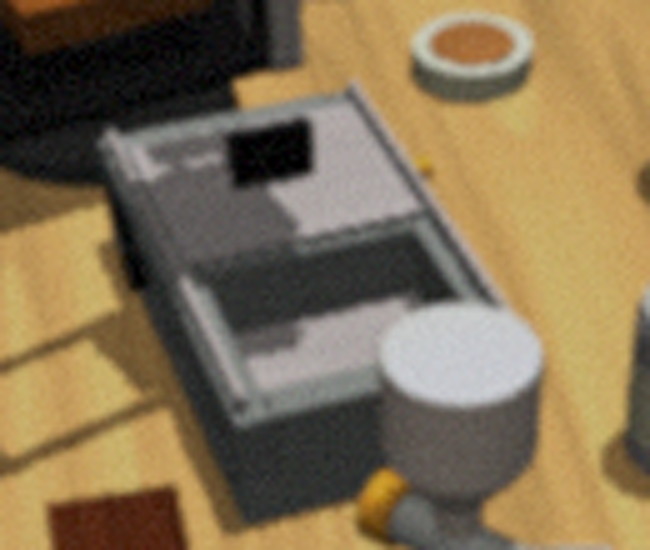

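The cover is parked on the deck with its edge at about (375,130)–(410,380) in the crop, and the basin is fully exposed. I'll measure the basin rim and work out the moves.

Run:
```python
from h import *
f=grab('top')
P=np.array([onz(f,(u+.5)/4-.5+80,(v+.5)/4-.5+120,.085)[:2] for u,v in [(385,147),(585,108),(632,343),(430,382)]])
e=np.roll(P,-1,0)-P
print(P.round(3).tolist(),P.mean(0).round(4),np.hypot(*e.T).round(3),np.degrees(np.arctan2(e[:,1],e[:,0])).round(1))
```

```text
[[0.612, 0.263], [0.634, 0.139], [0.489, 0.112], [0.467, 0.236]] [0.5503 0.1874] [0.126 0.148 0.126 0.148] [ -80.2 -169.2   99.8   10.8]
```

```bash
python3 -m pendant '{"jaw":[1,1,1,1,1,1,1,1],"dp":[[-2,-3.6,0.8],[-2,-3.6,0.8],[-2,-3.6,0.8],[-2,-3.6,0.8],[-2,-3.6,0.8],[-2,-3.6,0.8],[-2,-3.6,0.8],[-2,-3.6,0.8]],"twist":[[0,0,-8],[0,0,-8],[0,0,-8],[0,0,-8],[0,0,-8],[0,0,-8],[0,0,-8],[0,0,-8]]}'
```

```text
time_s: 5.7
ee_pos: [0.3679, 0.0452, 0.2661]
tool_rot: [-0.001, 0.461, 0.887, -0.001]
force: [0.2, 0.1, -0.3]
opening: 1.0
```

```bash
python3 -m pendant '{"jaw":[1,1,1,1,1,1,1,1],"dp":[[0,-3.9,0],[0,-3.9,0],[0,-3.9,0],[0,-3.9,0],[0,-3.9,0],[0,-3.9,0],[0,-3.9,0],[0,-3.9,0]],"twist":[[0,0,-8],[0,0,-8],[0,0,-8],[0,0,-8],[0,0,-8],[0,0,-8],[0,0,-8],[0,0,-8]]}'
```

```text
time_s: 6.5
ee_pos: [0.3687, -0.2667, 0.2658]
tool_rot: [-0.001, 0.862, 0.508, -0.0]
force: [0.3, 0.8, 0.3]
opening: 0.998
```

```bash
python3 -m pendant '{"jaw":[1,1,1,1,1,1,1],"dp":[[1,-3,0],[1.5,-3,0],[2.2,-2,0],[2.2,-1.1,-3],[0,0,-4],[0,0,-4],[0,0,0]],"twist":[[0,0,0],[0,0,0],[0,0,0],[0,0,0],[0,0,0],[0,0,0],[0,0,0]]}'
python3 - <<'E'
from h import *
grab('wrist','w3.png');f=grab('top','t3.png')
E
```

```text
time_s: 7.2
ee_pos: [0.4344, -0.352, 0.1492]
tool_rot: [-0.008, 0.86, 0.51, -0.002]
force: [0.5, 1.1, -0.8]
opening: 1.0
```

View pics/w3.png

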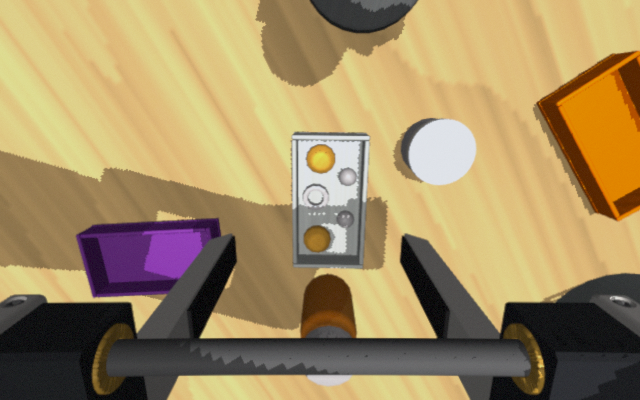

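The wrist view shows the grey tray at (292–369, 133–268) with 2 brass caps, a nut and 2 balls, so the choice is right. The purple decoy is at its left, with its corner at (219,219). I'll refine the tray pose and check the clearance.

Run:
```python
from h import *
f=grab('wrist')
s=monitor.sense();print(s['ee_pos'].round(4))
fr=f['frame'];cv2.imwrite('pics/w3c.png',cv2.resize(fr[120:280,200:440,::-1],None,fx=3.3,fy=3.3,interpolation=cv2.INTER_CUBIC))
jaw=np.radians(-28.7); 
P=np.array([onz(f,u,v,.026)[:2] for u,v in [(292,132.5),(369.5,135),(367.5,268.5),(291.5,266)]])
e=np.roll(P,-1,0)-P
print(P.mean(0).round(4),np.hypot(*e.T).round(4),np.degrees(np.arctan2(e[:,1],e[:,0])).round(1))
c=P.mean(0);j=np.array([np.cos(jaw),np.sin(jaw)]);x=np.array([-j[1],j[0]])
for n,u,v,z in [('purpleR',219,219,.026),('purpleRb',221,290,.026),('tinL',402,150,.036),('tinbot',430,183,.036)]:
    q=onz(f,u,v,z)[:2]-c;print(n,'jaw',(q@j).round(4),'x',(q@x).round(4))
```

```text
[ 0.4391 -0.357   0.1583]
[ 0.4432 -0.368 ] [0.0645 0.1237 0.0711 0.1233] [ -30.4 -117.   149.4   60. ]
purpleR jaw -0.0993 x -0.014
purpleRb jaw -0.1031 x -0.086
tinL jaw 0.0575 x 0.0498
tinbot jaw 0.0828 x 0.0222
```

View pics/w3c.png

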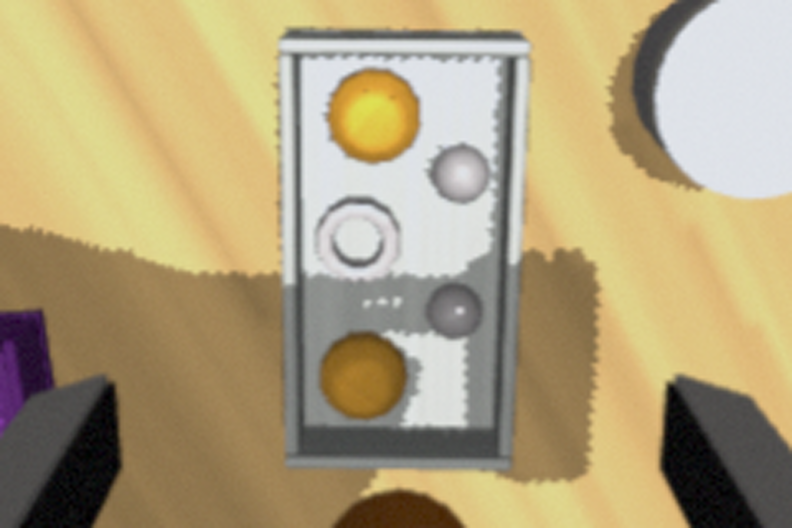

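Run:
```python
from h import *
f=grab('wrist')
s=monitor.sense();print(s['ee_pos'].round(4),s['tool_rot'].round(4))
jaw=np.radians(-28.7)
P=np.array([onz(f,200+u/3.3,120+v/3.3,.026)[:2] for u,v in [(281,40),(528,40),(511,467),(286,467)]])
e=np.roll(P,-1,0)-P
print(P.mean(0).round(4),np.hypot(*e.T).round(4),np.degrees(np.arctan2(e[:,1],e[:,0])).round(1))
```

```text
[ 0.4398 -0.3577  0.1596] [1.700e-03 8.599e-01 5.105e-01 3.000e-04]
[ 0.4396 -0.3635] [0.0626 0.1198 0.0639 0.1198] [ -28.6 -118.9  151.4   60.5]
```

Run:
```python
from h import *
g=grab('side','s3.png')
A,B,C=[onz(g,250+u/6,270+v/6,.026)[:2] for u,v in [(290,85),(436,122),(338,403)]]
print((A+C)/2,np.hypot(*(A-B)),np.hypot(*(C-B)),A,B,C)
```

```text
[ 0.43942268 -0.36528727] 0.06205519065137156 0.12195115495616408 [ 0.44095275 -0.29741201] [ 0.4960462  -0.32596998] [ 0.43789262 -0.43316254]
```

```bash
python3 -m pendant '{"jaw":[1,1,1,1,1,0.8,0.65,0.55],"dp":[[0,-0.5,-3.5],[0,0,-3.5],[0,0,-3],[0,0,-2],[0,0,-1.3],[0,0,0],[0,0,0],[0,0,0]],"twist":[[0,0,0],[0,0,0],[0,0,0],[0,0,0],[0,0,0],[0,0,0],[0,0,0],[0,0,0]]}' 25
python3 - <<'E'
from h import *
f=grab('wrist','w4.png')
E
```

```text
time_s: 8.25
ee_pos: [0.4402, -0.3629, 0.0265]
tool_rot: [0.002, 0.86, 0.511, 0.0]
force: [-0.0, -0.8, -0.1]
opening: 0.79
```

View pics/w4.png

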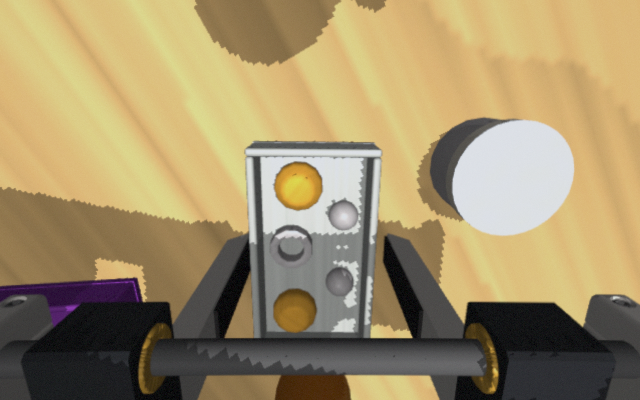

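Fingers straddle the tray at its middle, with their tips at (248,240) and (387,240). I'm closing slowly.

```bash
python3 -m pendant '{"jaw":[0.48,0.45,0.42,0.4,0.38,0.36,0.34,0.3],"dp":[[0,0,0],[0,0,0],[0,0,0],[0,0,0],[0,0,0],[0,0,0],[0,0,0],[0,0,0]],"twist":[[0,0,0],[0,0,0],[0,0,0],[0,0,0],[0,0,0],[0,0,0],[0,0,0],[0,0,0]]}' 25
```

```text
time_s: 9.1
ee_pos: [0.4381, -0.361, 0.0242]
tool_rot: [-0.001, 0.86, 0.511, -0.0]
force: [-4.6, 1.6, 3.8]
opening: 0.677
```

```bash
python3 -m pendant '{"jaw":[0.1,-0.2,-0.2,-0.2,-0.2,-0.2,-0.2,-0.2],"dp":[[0,0,0],[0,0,0],[0,0,0],[0,0,0.3],[0,0,0.6],[0,0,0.8],[0,0,0.8],[0,0,0]],"twist":[[0,0,0],[0,0,0],[0,0,0],[0,0,0],[0,0,0],[0,0,0],[0,0,0],[0,0,0]]}' 25
python3 - <<'E'
from h import *
f=grab('wrist','w5.png')
g=grab('side');cv2.imwrite('pics/s5.png',cv2.resize(g['frame'][240:380,230:390,::-1],None,fx=4,fy=4,interpolation=cv2.INTER_CUBIC))
E
```

```text
time_s: 9.9
ee_pos: [0.4402, -0.3628, 0.0513]
tool_rot: [0.002, 0.86, 0.511, 0.0]
force: [-0.7, -0.8, -3.6]
opening: 0.679
```

View pics/w5.png

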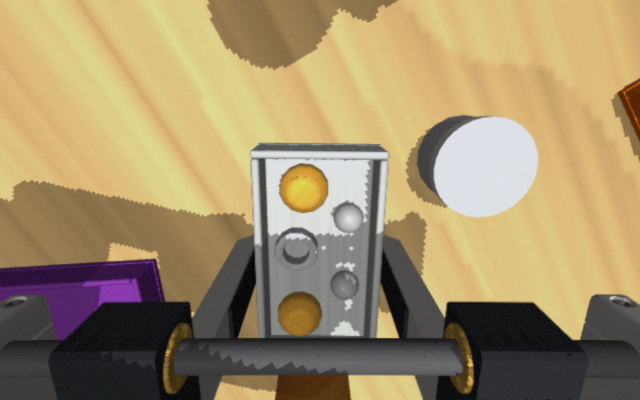

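View pics/s5.png

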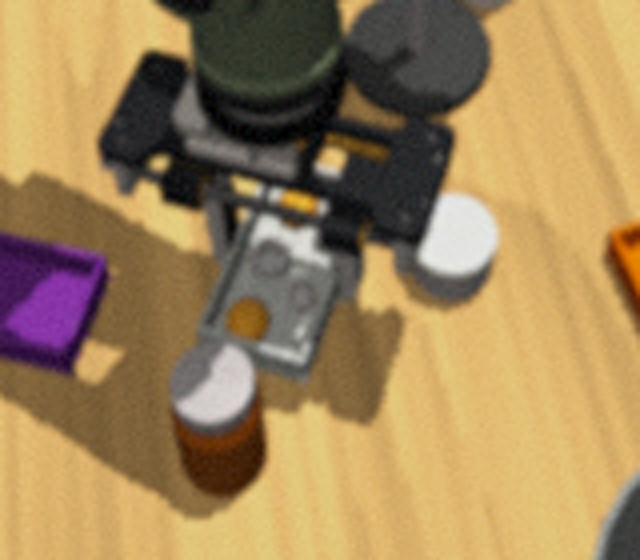

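```bash
python3 -m pendant '{"jaw":[-0.2,-0.2,-0.2,-0.2,-0.2,-0.2,-0.2,-0.2],"dp":[[0,0,1],[0,0,1.5],[0,0,2],[0,0,2],[0,0,2],[0,0,2],[-0.5,0,1.5],[-1,0.5,1]],"twist":[[0,0,0],[0,0,0],[0,0,0],[0,0,0],[0,0,0],[0,0,0],[0,0,0],[0,0,0]]}'
```

```text
time_s: 10.8
ee_pos: [0.4246, -0.3577, 0.1822]
tool_rot: [0.002, 0.86, 0.511, 0.0]
force: [-0.1, -0.5, -4.1]
opening: 0.681
```

```bash
python3 -m pendant '{"jaw":[-0.2,-0.2,-0.2,-0.2,-0.2,-0.2,-0.2,-0.2],"dp":[[-1.2,1,0.5],[-1.2,1.4,0],[-1.2,1.8,0],[-0.9,2,0],[-0.5,2.2,0],[-0.2,2.3,0],[0,2.4,0],[0,2.4,0]],"twist":[[0,0,0],[0,0,0],[0,0,-1],[0,0,-1.5],[0,0,-2],[0,0,-2.5],[0,0,-2.5],[0,0,-2.5]]}'
```

```text
time_s: 11.6
ee_pos: [0.3714, -0.2007, 0.1851]
tool_rot: [0.0, 0.909, 0.417, 0.0]
force: [-0.1, -0.5, -4.6]
opening: 0.682
```

```bash
python3 -m pendant '{"jaw":[-0.2,-0.2,-0.2,-0.2,-0.2,-0.2,-0.2,-0.2],"dp":[[0,2.4,0],[0,2.4,0],[0,2.4,0],[0,2.4,0],[0,2.4,0],[0.2,2.4,0],[0.4,2.3,0],[0.6,2.2,0]],"twist":[[0,0,-2.5],[0,0,-2.5],[0,0,-2.5],[0,0,-2.5],[0,0,-2.5],[0,0,-2.5],[0,0,-2.5],[0,0,-2.5]]}'
python3 - <<'E'
from h import *
grab('wrist','w6.png')
E
```

```text
time_s: 12.4
ee_pos: [0.3834, -0.0117, 0.1851]
tool_rot: [0.0, 0.968, 0.253, 0.0]
force: [0.5, 0.1, -2.9]
opening: 0.68
```

View pics/w6.png

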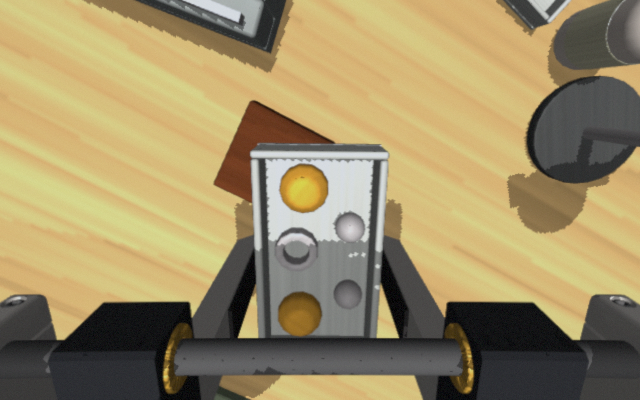

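Level, and all five parts are inside at (303,188), (349,227), (297,250), (347,293) and (300,315). I'm continuing to the basin.

```bash
python3 -m pendant '{"jaw":[-0.2,-0.2,-0.2,-0.2,-0.2,-0.2,-0.2,-0.2],"dp":[[0.9,2.1,0],[1.2,1.9,0],[1.5,1.8,0],[1.7,1.8,0],[1.8,1.8,0],[1.8,1.8,0],[1.8,1.8,0],[1.7,1.7,0]],"twist":[[0,0,-2.5],[0,0,-2.5],[0,0,-2.5],[0,0,-2.5],[0,0,-2.5],[0,0,-2.5],[0,0,-2],[0,0,-1.5]]}'
```

```text
time_s: 13.25
ee_pos: [0.5085, 0.1349, 0.185]
tool_rot: [0.0, 0.996, 0.095, 0.0]
force: [0.2, -0.1, -4.3]
opening: 0.679
```

```bash
python3 -m pendant '{"jaw":[-0.2,-0.2,-0.2,-0.2,-0.2,-0.2,-0.2],"dp":[[1.5,1.5,0],[1.2,1.2,0],[0.8,0.8,0],[0.5,0.6,0],[0.2,0.3,0],[0,0,0],[0,0,0]],"twist":[[0,0,-1],[0,0,-0.5],[0,0,0],[0,0,0],[0,0,0],[0,0,0],[0,0,0]]}'
python3 - <<'E'
from h import *
f=grab('wrist','w7.png');print(monitor.sense()['ee_pos'],monitor.sense()['tool_rot'])
g=grab('side');cv2.imwrite('pics/s7.png',cv2.resize(g['frame'][60:190,240:370,::-1],None,fx=4,fy=4,interpolation=cv2.INTER_CUBIC))
E
```

```text
time_s: 13.95
ee_pos: [0.5494, 0.178, 0.1844]
tool_rot: [0.0, 0.997, 0.082, -0.0]
force: [-1.0, 0.6, -3.6]
opening: 0.68
[0.54946451 0.17796885 0.18438514] [ 1.42653403e-04  9.96647860e-01  8.18102779e-02 -3.18960457e-04]
```

View pics/w7.png

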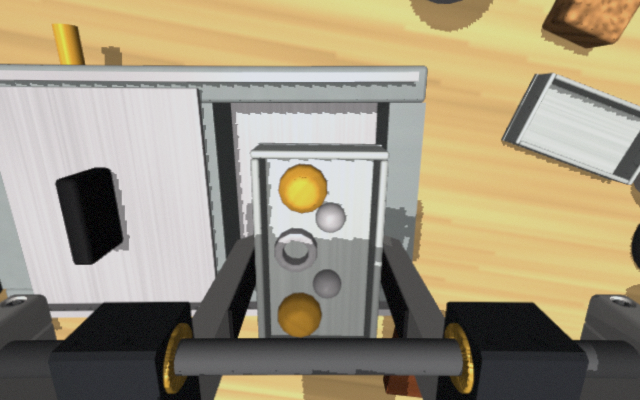

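View pics/s7.png

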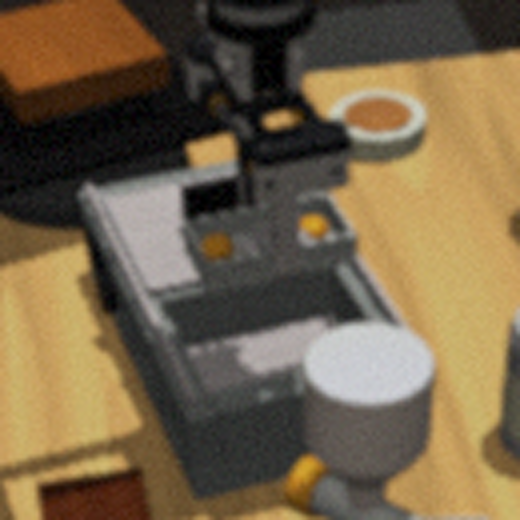

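Run:
```python
from h import *
f=grab('wrist');s=monitor.sense();p=s['ee_pos']
a=np.radians(9.4);X=np.array([np.cos(a),np.sin(a)]);Y=np.array([-np.sin(a),np.cos(a)])
A,B=[onz(f,u,v,p[2]+.0005)[:2] for u,v in [(251.5,153),(387,153)]]
print('width',np.hypot(*(A-B)),'yaw',np.degrees(np.arctan2(*(A-B)[::-1]))-90)
c=(A+B)/2-.06*X
print('tray c',c.round(4),'tcp',p.round(4))
C,D=[onz(f,u,v,.085)[:2] for u,v in [(213,102),(389,102)]]
print('basin width',np.hypot(*(C-D)),'yaw',np.degrees(np.arctan2(*(C-D)[::-1]))-90,'basin c from wrist',((C+D)/2-.075*X).round(4))
for b in [np.array([.5503,.1877]),(C+D)/2-.075*X]:
    d=b-c;print('need',(d*100).round(2),'washer axes',(d@X).round(4),(d@Y).round(4))
```

```text
width 0.0625371231082981 yaw 9.399156848265221
tray c [0.5483 0.1774] tcp [0.5496 0.178  0.1845]
basin width 0.12706171471916153 yaw 9.44821345304699 basin c from wrist [0.5517 0.1908]
need [0.2  1.03] washer axes 0.0037 0.0099
need [0.34 1.34] washer axes 0.0055 0.0127
```

```bash
python3 -m pendant '{"jaw":[-0.2,-0.2,-0.2,-0.2,-0.2,-0.2,-0.2,-0.2],"dp":[[0.15,0.6,0],[0.1,0.55,-0.5],[0,0,-1.5],[0,0,-2],[0,0,-2],[0,0,-1.5],[0,0,-0.5],[0,0,0]],"twist":[[0,0,0],[0,0,0],[0,0,0],[0,0,0],[0,0,0],[0,0,0],[0,0,0],[0,0,0]]}'
python3 - <<'E'
from h import *
f=grab('wrist','w8.png');print(monitor.sense()['ee_pos'])
E
```

```text
time_s: 14.9
ee_pos: [0.5515, 0.1898, 0.1029]
tool_rot: [0.0, 0.997, 0.082, -0.001]
force: [-0.1, -1.0, -4.0]
opening: 0.681
[0.55249226 0.18996299 0.10422066]
```

View pics/w8.png

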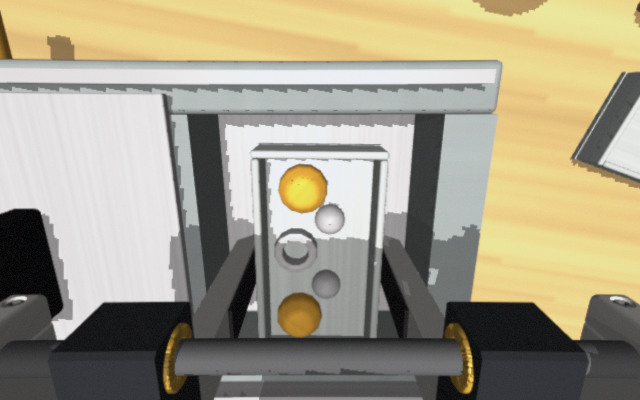

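The tray is centred between the basin walls (219 and 413, with the tray at 252–387). I'm lowering further.

```bash
python3 -m pendant '{"jaw":[-0.2,-0.2,-0.2,-0.2,-0.2,-0.2,-0.2,-0.2],"dp":[[0,0,-0.7],[0,0,-1],[0,0,-1],[0,0,-0.8],[0,0,-0.5],[0,0,-0.3],[0,0,-0.1],[0,0,0]],"twist":[[0,0,0],[0,0,0],[0,0,0],[0,0,0],[0,0,0],[0,0,0],[0,0,0],[0,0,0]]}'
```

```text
time_s: 15.75
ee_pos: [0.5526, 0.1899, 0.0605]
tool_rot: [-0.0, 0.997, 0.082, 0.0]
force: [0.3, -0.2, -4.1]
opening: 0.674
```

```bash
python3 -m pendant '{"jaw":[-0.2,-0.2,-0.2,-0.2,-0.2],"dp":[[0,0,-0.1],[0,0,-0.1],[0,0,-0.1],[0,0,0],[0,0,0]],"twist":[[0,0,0],[0,0,0],[0,0,0],[0,0,0],[0,0,0]]}'
```

```text
time_s: 16.25
ee_pos: [0.5524, 0.1899, 0.0574]
tool_rot: [0.0, 0.997, 0.082, -0.0]
force: [-0.1, -0.4, -4.5]
opening: 0.678
```

```bash
python3 -m pendant '{"jaw":[-0.2,-0.2,-0.2,-0.2,-0.2],"dp":[[0,0,-0.1],[0,0,-0.05],[0,0,-0.05],[0,0,0],[0,0,0]],"twist":[[0,0,0],[0,0,0],[0,0,0],[0,0,0],[0,0,0]]}'
```

```text
time_s: 16.75
ee_pos: [0.5524, 0.1899, 0.0554]
tool_rot: [0.0, 0.997, 0.082, 0.0]
force: [0.6, 0.0, -3.8]
opening: 0.679
```

```bash
python3 -m pendant '{"jaw":[-0.2,-0.2,-0.2,-0.2],"dp":[[0,0,-0.05],[0,0,-0.05],[0,0,0],[0,0,0]],"twist":[[0,0,0],[0,0,0],[0,0,0],[0,0,0]]}'
```

```text
time_s: 17.15
ee_pos: [0.5524, 0.1899, 0.0544]
tool_rot: [0.0, 0.997, 0.082, -0.0]
force: [-0.3, -1.0, -4.1]
opening: 0.675
```

```bash
python3 -m pendant '{"jaw":[-0.2,-0.2,-0.2,-0.2,-0.2],"dp":[[0,0,-0.05],[0,0,-0.05],[0,0,-0.05],[0,0,0],[0,0,0]],"twist":[[0,0,0],[0,0,0],[0,0,0],[0,0,0],[0,0,0]]}'
```

```text
time_s: 17.65
ee_pos: [0.5525, 0.1899, 0.0543]
tool_rot: [-0.0, 0.997, 0.082, -0.0]
force: [-4.3, -1.5, 5.8]
opening: 0.678
```

Floor contact: the force went from -4 N to +5.8 N. I'm releasing with a partial opening and checking before rising.

```bash
python3 -m pendant '{"jaw":[0.37,0.42,0.5,0.6,0.65,0.65,0.65],"dp":[[0,0,0],[0,0,0],[0,0,0],[0,0,0],[0,0,0],[0,0,0],[0,0,0]],"twist":[[0,0,0],[0,0,0],[0,0,0],[0,0,0],[0,0,0],[0,0,0],[0,0,0]]}'
python3 - <<'E'
from h import *
f=grab('wrist','w9.png')
E
```

```text
time_s: 18.35
ee_pos: [0.5524, 0.1899, 0.0529]
tool_rot: [-0.0, 0.997, 0.082, -0.0]
force: [0.1, -0.7, 0.2]
opening: 0.825
```

View pics/w9.png

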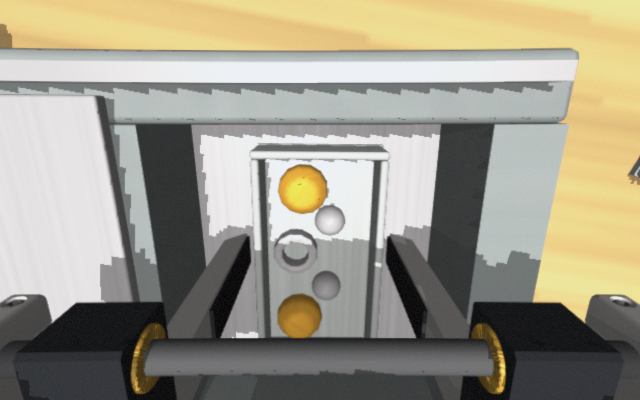

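```bash
python3 -m pendant '{"jaw":[0.65,0.65,0.65,0.65,0.65,0.65,0.65],"dp":[[0,0,1],[0,0,2],[0,0,3],[0,0,4],[0,0,4],[0,0,1],[0,0,0]],"twist":[[0,0,0],[0,0,0],[0,0,0],[0,0,0],[0,0,0],[0,0,0],[0,0,0]]}'
python3 - <<'E'
from h import *
f=grab('wrist','w10.png');print(monitor.sense()['ee_pos'])
E
```

```text
time_s: 19.1
ee_pos: [0.5541, 0.1903, 0.206]
tool_rot: [-0.0, 0.997, 0.082, 0.003]
force: [0.4, 0.3, -0.4]
opening: 0.825
[0.5525232  0.18994527 0.20336525]
```

View pics/w10.png

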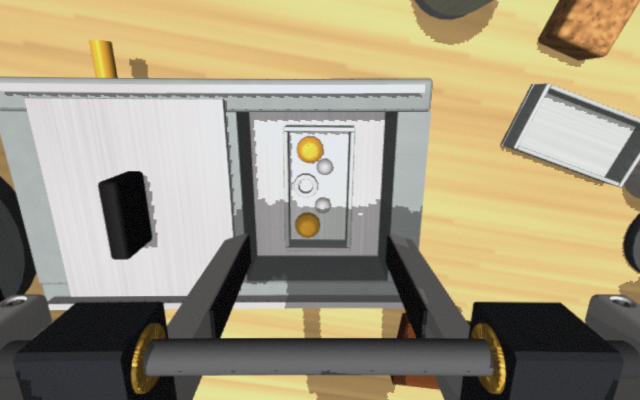

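The tray is flat in the basin at (286–354, 128–247) with all five parts, clear of the walls. Now I go to the fin at (.530,.334).

```bash
python3 -m pendant '{"jaw":[0.8,0.8,0.8,0.8,0.8,0.8,0.8],"dp":[[-0.7,4.5,0],[-0.7,4.5,0],[-0.7,4,0],[-0.2,1.4,0],[0,0,-3],[0,0,0],[0,0,0]],"twist":[[0,0,0],[0,0,0],[0,0,0],[0,0,0],[0,0,0],[0,0,0],[0,0,0]]}'
python3 - <<'E'
from h import *
f=grab('wrist','w11.png');print(monitor.sense()['ee_pos'])
E
```

```text
time_s: 19.85
ee_pos: [0.528, 0.3325, 0.1704]
tool_rot: [0.001, 0.997, 0.082, -0.003]
force: [0.2, -0.2, 0.9]
opening: 0.9
[0.529205   0.33283781 0.17209201]
```

View pics/w11.png

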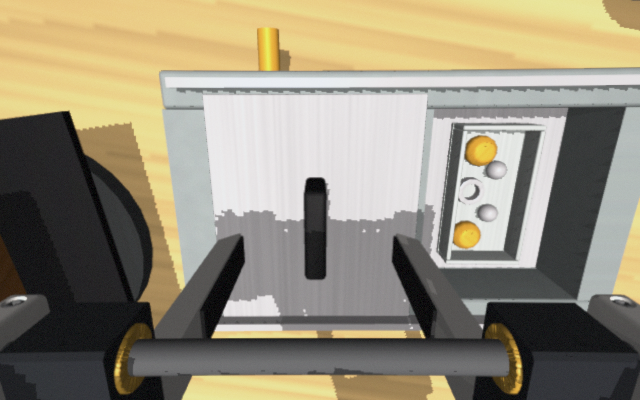

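The fin at (316,228) is centred between the fingers. I'm descending and gripping.

```bash
python3 -m pendant '{"jaw":[0.8,0.8,0.8,-0.9,-0.9,-0.9,-0.9,-0.9],"dp":[[0,0,-2.5],[0,0,-2.2],[0,0,0],[0,0,0],[0,0,0],[0,0,0],[0,0,0],[0,0,0]],"twist":[[0,0,0],[0,0,0],[0,0,0],[0,0,0],[0,0,0],[0,0,0],[0,0,0],[0,0,0]]}' 20
```

```text
time_s: 20.7
ee_pos: [0.5298, 0.3341, 0.1267]
tool_rot: [-0.0, 0.997, 0.082, 0.001]
force: [-0.0, -0.8, 0.4]
opening: 0.508
```

```bash
python3 -m pendant '{"jaw":[-0.9,-0.9,-0.9,-0.9,-0.9,-0.9],"dp":[[0,0,0],[0,0,0],[0,0,0],[0,0,0],[0,0,0],[0,0,0]],"twist":[[0,0,0],[0,0,0],[0,0,0],[0,0,0],[0,0,0],[0,0,0]]}'
```

```text
time_s: 21.3
ee_pos: [0.5294, 0.3341, 0.1259]
tool_rot: [-0.0, 0.997, 0.082, -0.0]
force: [-0.1, 0.4, -0.1]
opening: 0.147
```

```bash
python3 -m pendant '{"jaw":[-0.9,-0.9,-0.9,-0.9,-0.9,-0.9,-0.9,-0.9],"dp":[[0.2,-1.2,0],[0.35,-2.2,0],[0.4,-2.4,0],[0.4,-2.4,0],[0.4,-2.4,0],[0.35,-2,0],[0.15,-1,0],[0,0,0]],"twist":[[0,0,0],[0,0,0],[0,0,0],[0,0,0],[0,0,0],[0,0,0],[0,0,0],[0,0,0]]}'
```

```text
time_s: 22.1
ee_pos: [0.5524, 0.1958, 0.1259]
tool_rot: [0.001, 0.997, 0.081, 0.0]
force: [1.3, -1.6, -1.6]
opening: 0.151
```

```bash
python3 -m pendant '{"jaw":[-0.9,-0.9,-0.9,-0.9,-0.9],"dp":[[0.05,-0.3,0],[0.05,-0.3,0],[0.05,-0.3,0],[0,0,0],[0,0,0]],"twist":[[0,0,0],[0,0,0],[0,0,0],[0,0,0],[0,0,0]]}'
```

```text
time_s: 22.6
ee_pos: [0.5532, 0.1911, 0.1258]
tool_rot: [-0.002, 0.997, 0.082, 0.0]
force: [1.5, 5.8, -2.4]
opening: 0.149
```

```bash
python3 -m pendant '{"jaw":[-0.9,-0.9,-0.9,-0.9],"dp":[[0.05,-0.3,0],[0.05,-0.3,0],[0,0,0],[0,0,0]],"twist":[[0,0,0],[0,0,0],[0,0,0],[0,0,0]]}'
```

```text
time_s: 23.0
ee_pos: [0.5532, 0.1909, 0.1258]
tool_rot: [-0.007, 0.997, 0.082, 0.0]
force: [-0.1, 20.7, -4.9]
opening: 0.152
```

The cover is at its stop: y has stalled at .191 and the force is up to 20 N. I'll relax the push, open, and rise.

```bash
python3 -m pendant '{"jaw":[-0.9,-0.9,0.2,0.2,0.2,0.2,0.2,0.2],"dp":[[-0.1,0.5,0],[0,0,0],[0,0,0],[0,0,0],[0,0,0],[0,0,0],[0,0,0],[0,0,0]],"twist":[[0,0,0],[0,0,0],[0,0,0],[0,0,0],[0,0,0],[0,0,0],[0,0,0],[0,0,0]]}'
```

```text
time_s: 23.8
ee_pos: [0.5535, 0.1877, 0.126]
tool_rot: [0.0, 0.997, 0.082, -0.0]
force: [-0.0, 0.2, -0.7]
opening: 0.59
```

```bash
python3 -m pendant '{"jaw":[0.2,0.2,0.2,0.2,0.2,0.2,0.2,0.2],"dp":[[0,0,1],[0,0,3],[0,0,4],[0,0,4],[-4,1,1],[-4,2,0],[-3,2,0],[0,0,0]],"twist":[[0,0,0],[0,0,0],[0,0,0],[0,0,0],[0,0,0],[0,0,0],[0,0,0],[0,0,0]]}'
python3 - <<'E'
from h import *
f=grab('wrist','w12.png');grab('top','t12.png');grab('side','s12.png')
E
```

```text
time_s: 24.6
ee_pos: [0.4404, 0.2397, 0.2571]
tool_rot: [-0.001, 0.996, 0.084, 0.0]
force: [1.0, 0.2, -0.1]
opening: 0.597
```

View pics/w12.png

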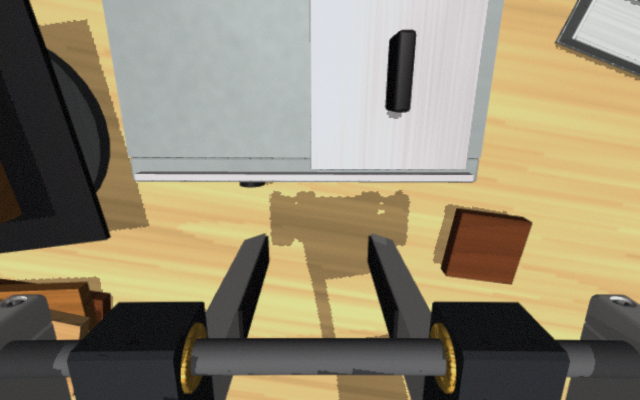

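View pics/t12.png

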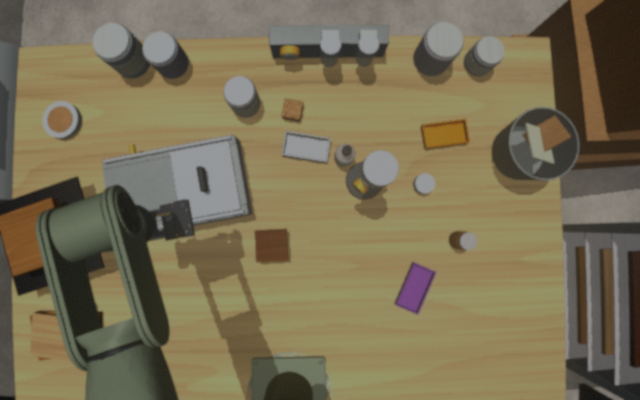

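View pics/s12.png

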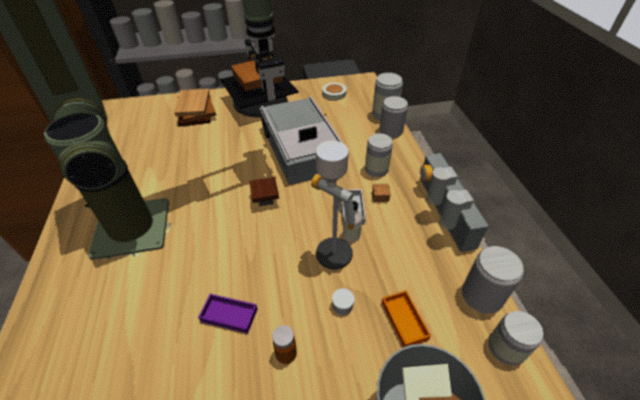

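Run:
```python
from h import *
f=grab('top');F=f['frame']
cv2.imwrite('pics/t13.png',cv2.resize(F[130:245,95:260,::-1],None,fx=4.8,fy=4.8,interpolation=cv2.INTER_CUBIC))
print(monitor.sense()['dq'].round(3),monitor.sense()['time_s'])
```

```text
[-0.01   0.015 -0.003  0.002 -0.002  0.003] 24.8
```

View pics/t13.png

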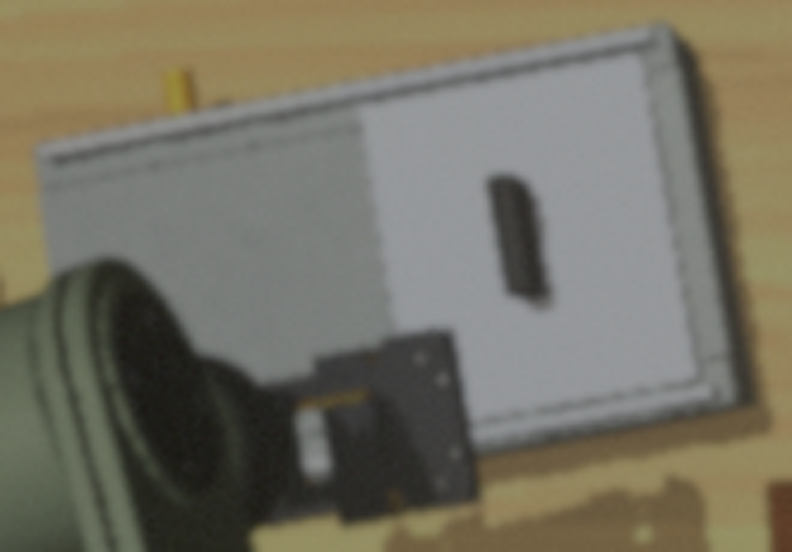

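Run:
```python
from h import *
f=grab('top')
P=np.array([onz(f,(u+.5)/4.8-.5+95,(v+.5)/4.8-.5+130,.093)[:2] for u,v in [(360,108),(642,52),(697,378)]])
c=(P[0]+P[2])/2; print(c, (c-[.5503,.1877])@[-.163,.987])
print(job.job_done())
```

```text
[0.55137239 0.19082202] 0.002906631730249335
the job is handed in; nothing more can be done
None
```

I slid the cover open and moved the parts tray into the basin. I then pushed the cover shut to its stop, let go, backed the arm away and handed the job in at about 25 s of the 69 s. I don't have the verdict, because handing in reports none.

- **Tray:** I lifted it level and lowered it slowly until the force showed contact with the basin floor. After I let go, the wrist picture showed it flat and centred with all five parts inside. I could not see it once the cover was shut.
- **Cover:** It stalled at its stop under a push of about 20 N. A last top-camera measurement put it at +2.9 mm; the limit is 6 mm. That estimate uses my own basin position, which varied by about 3 mm between views.
- **Other things on the bench:** The final top and side pictures show the empty tray, the spray gun and the other bystanders where they were. I checked this by eye only.
- **Disagreement:** The tray's position before the grasp differed by up to 8 mm between the three cameras. I went with the wrist and side views, and the grasp came out square.

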